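# Clamp the tube upright with the ratchet lever

## Task

Stand the round tube offcut upright on the base plate of the ratchet clamp, between its jaws, then work the ratchet lever back and forth in short swings until the jaw grips the tube firmly in the V; feel for it, because the thin tube is crushed if the lever is forced. Let go of the lever when the tube is held, and leave the square bar and the piece of angle iron standing where they are.

Things in the scene. Friction and masses are not known exactly. Their poses are not given: they have to be found in the camera images.
- tube: Bare metal round tube offcut standing on end, 32 mm outside diameter, 145 mm tall, 0.22 kg. Origin at the centre of its foot, z along its axis. One of three bare offcuts standing on the right part of the bench, in any order: the round one.
- square_bar: Solid square steel bar offcut standing on end, 38 x 38 x 98 mm. Bystander, stays where it is. Origin at the centre of its foot.
- angle: Piece of steel angle iron (L section, 32 x 40 mm) standing on end, 180 mm tall. Bystander, stays where it is. Origin at the centre of its foot.
- clamp: Ratchet tube clamp fixed to the bench, base plate 140 (x) x 190 (y, -77 to +112) x 14 mm, jaws up to 72 mm above the bench. Origin on the bench; x: the way the lever swings to tighten; y: along the screw from lever end to fixed V-jaw; z up. Two stop posts (115 mm high, at x = +-58, y = -57 mm) block a full turn of the lever.
- jaw: Moving flat jaw, 50 mm wide, 16 mm thick. Origin at bench height under the middle of its gripping face. Travels along the clamp's +y toward the V, 3.8 mm per rad of screw. It touches the seated tube when its origin is 16 mm short of point seat along the clamp's y, and starts 6 to 10 mm short of that: the tube has that much play to enter.
- seat (a point): Point on top of the clamp's base plate (14 mm above the bench) where the centre of the tube's foot stands when the tube is pressed fully into the V. The V (faces 30 degrees from the jaw's face) opens toward the moving jaw: lower the tube from above about 3 mm on the jaw's side (-y of the clamp) of this point; the closing jaw pushes it in.
- lever_axis (a point): Point on the lever's turning axis (the screw axis), 58 mm above the bench, level along y with the middle of the hand grip. The screw turns with about 4 N at the grip (a brief knock as a tooth is taken up); on the seated tube the force climbs by about 15 to 25 N per further rad of screw: 8 to 12 N is firmly tight, above about 20 N the tube is crushed. It stays tight when let go.
- lever_grip (a point): Middle of the hand grip at the end of the ratchet lever: plain round steel pin, 14 mm diameter, 50 mm long, along the clamp's y, sticking out away from the jaws, 120 mm from the lever's axis; about 22 mm of free pin to either side. Can be pinched from above across x; it turns between the fingers as the lever swings.
- lever (a joint): Ratchet lever angle, rad: 0 upright, -0.65 and +0.65 at the stops. Grip = lever_axis + 0.12 m x (sin(angle) along clamp x, cos(angle) up). Swinging to + tightens (18 teeth, 0.35 rad each: up to 0.35 rad idle, then the screw follows; a full stroke turns it about 1.05 rad); swinging to - runs free, the screw stays. Two to four strokes are needed.
Things that resemble listed ones, but are neither listed nor needed, are in the scene too. Leave any blue, pink or red look-alike of the tube alone.

How it is judged:
On the way, in this order (a step that is already met when the one before it is completed fails the run):
1. the tube stands upright on the clamp's base plate between the jaws (horizontal distance between tube and seat below 0.014 m and z of tube in the frame of seat below 0.004 m and angle between tube's own z axis and vertical below 0.1 rad), for 0.2 s.
2. the jaw grips the tube (at least 50 N) (contact force between jaw and tube above 50 N), for 0.2 s.
At the end, for the whole second after the job is handed in: The tube stands upright (within 0.06 rad) on the clamp's base plate (foot within 4 mm of it), pressed into the V (foot centre within 5 mm of the seat), held by the moving jaw with more than 50 N, at rest; the square bar and the angle iron still stand (contact force between jaw and tube above 50 N and horizontal distance between tube and seat below 0.005 m and z of tube in the frame of seat below 0.004 m and angle between tube's own z axis and vertical below 0.06 rad and linear speed of tube below 0.02 m/s and angle between each of square_bar, angle's own z axis and vertical below 0.1 rad); the robot touches nothing.
It fails at once if the tube is crushed (more than 550 N between jaw and tube) (contact force between jaw and tube above 550 N).
It fails at once if the square bar is displaced by more than 30 mm (distance of square_bar from where it was at the start of the episode above 0.03 m).
It fails at once if the angle iron is displaced by more than 30 mm (distance of angle from where it was at the start of the episode above 0.03 m).
It also fails if it takes over 70 s, if anything falls off the work surface, if the arm or the gripper's body presses on something with over 40 N, if the wrist force passes 120 N, or if a joint passes its speed limit or range.

## Robot

A 6-joint arm with a two-finger parallel gripper is mounted at the origin on a cart in front of the work surface, level with it; the furniture and walls round the work are solid. World frame = base frame: x ahead of the robot, y to its left, z up, the work surface at z = 0. Lengths are in m, angles in rad, forces in N, time in s.
With the tool pointing down it reaches from about 0.35 to 0.775 m from the base axis. Payload 5.5 kg.
Tool frame: the origin (TCP) lies midway between the tips of the shut fingers; the grasp point (between the pads) lies 19 mm behind it (bot.hold_point_z is the distance from the TCP to the grasp point, in m); z points along the fingers, y is the line along which they close (so a half turn about z gives the same grasp; the last joint's range is limited). The gripper opens to 85 mm and grips with 20 to 120 N. Pads are 22 mm wide; open, the fingers measure 114 mm over their backs; the gripper's body (76 mm by 85 mm) begins 54 mm behind the grasp point. The pads swing forward as they close: fully open they stand 13 mm farther back than shut.
Start: joints at [1.148, 0.313, 0.046, 1.304, 0, 1.431], TCP at [0.16, 0.552, 0.231] pointing down, gripper open.
Joint ranges: [-2.76, 2.76], [-0.86, 1.69], [-1.03, 1.26], [-2.2, 2.34], [-1.47, 1.5], [-3.14, 3.14]. Speed limits (rad/s): [2.57, 2.57, 3.14, 3.14, 3.14, 3.14].

## Interface

Orientations are given as [roll, pitch, yaw] about the fixed x, y, z axes, in that order (R = Rz(yaw) Ry(pitch) Rx(roll)).
In Python, from rig import bot, eyes, recognise gives the robot as it stands.
- The arm moves only by the shell command python3 -m creep 'ROWS' [OPENING] [FORCE]. ROWS is JSON, a list of rows, each a list of 6 numbers: the shift along the world's x, y, z normalised to -1 to 1, where 1 is 30 mm, then the turn, a rotation vector about the world's x, y, z normalised to -1 to 1, where 1 is 4 degrees. In form: [[x, y, z, rx, ry, rz], ...]. A call has 1 to 12 rows; each row shifts and turns the commanded pose from where the row before left it; what a row does not reach is not made up. A row lasts 1/12 s, in which the tool goes at most 41.7 mm and 7.16 degrees, less where a joint would pass 70% of its speed; a pose out of reach is approached as far as the arm can. A call with a number of a shift or a turn outside -1 to 1 is refused whole. A call with a gripper value outside its range is refused whole. OPENING is the closure, from 0 (fully open) to 1 (shut), set as the call begins (- or left out, the last holds). The fingers move at their own pace and stop on an object; FORCE is the grip in N (left out, the last holds). Time passes only in rows, so rows that do not move let the fingers close. It gives the time, the measured TCP pose, the force, the opening and the grip force at its end, in the units of the state.
- bot.state(): the state, without advancing time (a new reading comes with each control period).
- eyes.snapshot(name): name is "scene" or "top"; returns the picture (400x640x3 uint8, blue, green, red); there is no depth.
- eyes.camera_params(name): a dict with "fx", "fy", "cx", "cy" (pixels), "world_to_cam" (4x4, takes a point from world to camera coordinates). Camera axes: x right, y up, looking along -z (the intrinsics and any distortion apply to the point x, -y, -z); pixel columns grow to the right and rows downward; lengths in m; the calibration is good to about 2 mm. A picture is of the moment at which its call begins. camera_params takes no time and is no camera call.
- bot.finish_job(): hands the job in; it is judged then, once.
Trained networks look in the newest picture that a camera, given by its name, has taken for a name from the list of things; names that differ only in an ending like _2 or _b are one class to them, and where a whole thing is asked for, a point or a joint stands for the part that bears it (a point fixed in the world has none). Each returns a list of dicts, best first, with "conf" (0 to 1); they miss things now and then, are a little off and sometimes report something else, mostly with a low value. They report only what shows in the picture. A call takes as long as a camera call. They do not tell look-alikes from the thing itself.
- recognise(name, camera): "pixel" ([column, row] in pixels, amid what is visible of it).
The state is a dict: "t": time; "joint_positions": joint angles; "dq": joint speeds; "joint_efforts": joint torques, N m; "position": TCP position; "orientation": TCP orientation; "ft_force": force on the tool from outside, world axes, zero at the start; "torque": the same for the moment, N m; "finger_gap": finger opening in m; "finger_force": force on a finger pad.
Only numpy, scipy, OpenCV 4.12 (cv2) and the standard library are available. Lean on these libraries where they do the work, as an engineer would, in place of code of your own. Each camera call takes 0.05 s, during which the arm holds its last target. There are 200 camera calls.

## Working session

There is one attempt and no reset: what is moved stays moved. The work goes in short steps, Python scripts to look and compute and a shell command to move; the robot and the scene stay as the last step left them, time stands still between calls to the robot, and variables do not carry over. Pictures are saved under pics/ and viewed, at most 10 in all, crops included, and the job is handed in when it is done.

```bash
mkdir -p pics; python3 - <<'E'
from rig import bot, eyes, recognise
import cv2
for c in ["scene","top"]:
    cv2.imwrite(f"pics/{c}0.png",eyes.snapshot(c))
    p=eyes.camera_params(c);print(c,{k:(v.tolist() if hasattr(v,'tolist') else v) for k,v in p.items()})
    for n in ["tube","square_bar","angle","clamp","jaw","lever_grip","seat"]:
        try: print(n,[(d['pixel'],round(d['conf'],2)) for d in recognise(n,c)])
        except Exception as e: print(n,e)
s=bot.state();print(s,bot.hold_point_z)
E
```

```text
scene {'fx': 406.60160333815537, 'fy': 406.60160333815537, 'cx': 321.9919691351529, 'cy': 198.37743791183206, 'world_to_cam': [[0.8194593179618882, -0.5726763345523118, 0.02298351690158307, -0.5381751043479156], [0.26754949707055886, 0.41769246073433497, 0.8683031008023564, -0.2203437700295729], [-0.5068566787788515, -0.7053898383797603, 0.49550124428486303, -0.8370925389816701], [0.0, 0.0, 0.0, 1.0]]}
tube [([345.9, 288.1], 0.87), ([355.2, 226.9], 0.79), ([364.6, 259.6], 0.64), ([290.6, 189.7], 0.55)]
square_bar [([328.1, 273.3], 0.93)]
angle [([388.7, 285.3], 0.92), ([274.1, 212.0], 0.73)]
clamp [([272.7, 210.2], 0.66), ([327.0, 274.0], 0.25)]
jaw [([265.3, 201.2], 0.64)]
lever_grip [([293.7, 185.8], 0.85), ([327.4, 274.1], 0.74)]
seat [([275.3, 209.5], 0.76), ([291.3, 190.3], 0.7)]
top {'fx': 487.0204502191891, 'fy': 487.0204502191891, 'cx': 324.9498342028804, 'cy': 201.6539593627008, 'world_to_cam': [[0.008495841454521768, -0.999586853945144, -0.027458006082541703, -0.09794409831914201], [0.9861014971541086, 0.0038185609969304257, 0.16610013817675812, -0.5879916954810442], [-0.16
[... 425 characters left out ...]
't': 0.8, 'joint_positions': array([ 1.14839460e+00,  3.13124391e-01,  4.60886988e-02,  1.30359563e+00,
       -1.44550949e-05,  1.43119259e+00]), 'dq': array([-0.00100292,  0.00095067,  0.0002346 ,  0.00224891,  0.00168408,
       -0.00020112]), 'joint_efforts': array([ 2.89690770e-04, -4.80386853e+01,  2.98795938e+01, -2.55480272e-04,
       -2.84939661e-04, -7.26952749e-06]), 'position': array([0.16048075, 0.55218934, 0.23136161]), 'orientation': array([3.14143127e+00, 3.72745597e-05, 2.85879465e+00]), 'ft_force': array([0.735921  , 0.81143694, 0.47437739]), 'torque': array([-2.06923975e-02,  2.67810149e-06,  5.42563929e-02]), 'finger_force': 0.0, 'finger_gap': 0.08571059313653231} 0.0187
```

View pics/scene0.png

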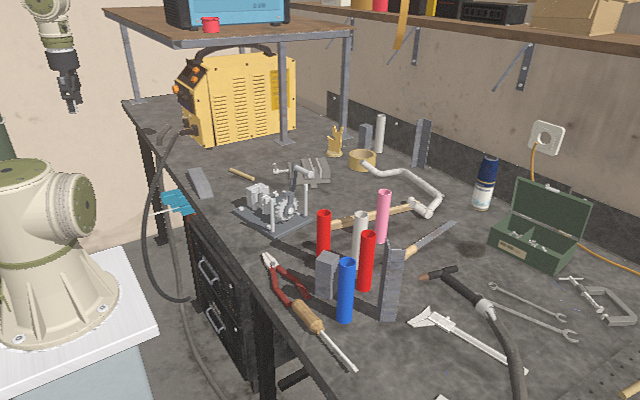

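View pics/top0.png

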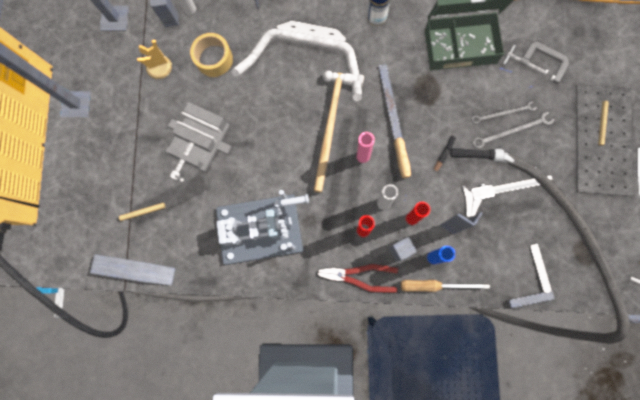

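Scene picture: the candidates for the tube are bare/white (360,240), red (323,232), red (367,260), pink (383,215), blue (345,290), and a far white one (381,133). Top picture: bare ring at (390,192), reds at (366,225) and (418,212), pink (366,147), blue (442,255). I choose the bare one at scene (360,240), top (390,192). The square bar is at top (403,249), the angle at (466,222) and the clamp at (258,232).

```bash
cat > h.py <<'E'
import numpy as np
from rig import bot, eyes, recognise
P={c:eyes.camera_params(c) for c in("scene","top")}
def ray(c,px):
    p=P[c];W=np.array(p["world_to_cam"]);R=W[:3,:3];o=-R.T@W[:3,3]
    return o,R.T@np.array([(px[0]-p["cx"])/p["fx"],-(px[1]-p["cy"])/p["fy"],-1])
def atz(c,px,z):
    o,d=ray(c,px);return o+d*(z-o[2])/d[2]
def proj(c,X):
    p=P[c];W=np.array(p["world_to_cam"]);q=W[:3,:3]@np.array(X)+W[:3,3]
    return np.array([p["cx"]+p["fx"]*q[0]/-q[2],p["cy"]-p["fy"]*q[1]/-q[2]])
def tri(a,b):
    o1,d1=ray("scene",a);o2,d2=ray("top",b)
    k=np.linalg.lstsq(np.c_[d1,-d2],o2-o1,rcond=None)[0]
    A=o1+k[0]*d1;B=o2+k[1]*d2;return (A+B)/2,np.linalg.norm(A-B)
E
python3 - <<'E'
from h import *
import cv2
a=cv2.imread("pics/scene0.png");b=cv2.imread("pics/top0.png")
A=cv2.resize(a[155:325,225:425],(640,544),interpolation=cv2.INTER_CUBIC)  #3.2
cv2.imwrite("pics/c1.png",A)
B=cv2.resize(b[170:290,200:480],(784,336),interpolation=cv2.INTER_CUBIC)  #2.8
cv2.imwrite("pics/c2.png",B)
print(atz("top",(390,192),.145),tri((293.7,185.8),(285.5,203.4)))
E
```

```text
[ 0.59342417 -0.23426925  0.145     ] (array([ 0.56602168, -0.00800029,  0.12177543]), np.float64(0.013367573717902365))
```

View pics/c1.png

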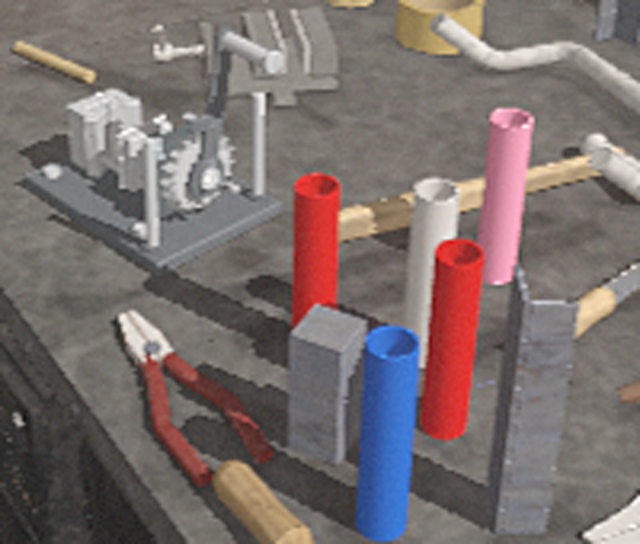

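View pics/c2.png

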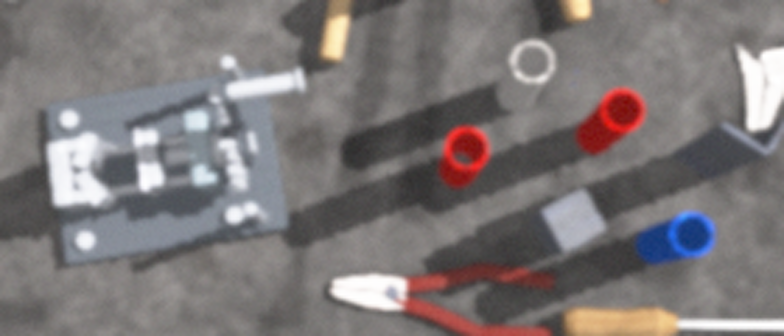

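The crops show the bare grey tube (scene crop (433,270), top crop (532,62)) clearly distinct from the red, blue and pink look-alikes. The clamp's V-jaw is at the left of the top crop (75,170), and the lever leans to +x with its pin running (228,90)–(303,80).

```bash
python3 - <<'E'
from h import *
import cv2
from scipy.optimize import least_squares
t=lambda x,y:np.array([x/2.8+200,y/2.8+170]); s=lambda x,y:np.array([x/3.2+225,y/3.2+155])
obs=[("top",.07,.112,t(45,107)),("top",.07,-.077,t(265,73)),("top",-.07,-.077,t(287,222)),("top",-.07,.112,t(65,263)),
("scene",-.07,-.077,s(155,263)),("scene",-.07,.112,s(25,178)),("scene",.07,-.077,s(281,205))]
def C(q,x,y,z):
    c,n=np.cos(q[2]),np.sin(q[2]);return np.array([q[0]+c*x-n*y,q[1]+n*x+c*y,z])
f=lambda q:np.concatenate([proj(c,C(q,x,y,.014))-p for c,x,y,p in obs])
r=least_squares(f,[.5,.1,0]);q=r.x;print("clamp",q,f(q).round(1))
R=np.array([[np.cos(q[2]),np.sin(q[2])],[-np.sin(q[2]),np.cos(q[2])]])
for a,b in((s(278,63),t(301,81)),(s(222,36),t(230,92))):
    X,e=tri(a,b);print("pin",X,e,R@(X[:2]-q[:2]))
img={c:cv2.imread(f"pics/{c}0.png") for c in("scene","top")}
big=[]
for c,(x0,y0,w,h) in {"top":(212,185,100,85),"scene":(225,160,100,85)}.items():
    k=6;I=cv2.resize(img[c][y0:y0+h,x0:x0+w],None,fx=k,fy=k,interpolation=cv2.INTER_CUBIC)
    I=cv2.resize(I,(400,340)) if 0 else I
    for x,y,z in [(.058,-.057,.115),(-.058,-.057,.115)]:
        u=(proj(c,C(q,x,y,z))+.5-[x0,y0])*k; cv2.circle(I,tuple(u.astype(int)),4,(0,0,255),1)
    for y in np.arange(-.06,.11,.01):
        u=(proj(c,C(q,0,y,.072))+.5-[x0,y0])*k; cv2.circle(I,tuple(u.astype(int)),3,(0,255,255) if abs(y)>.001 else (0,0,255),1)
    cv2.imwrite(f"pics/k_{c}.png",I)
# tube: top ellipse & scene
print("tube", tri(s(437,187),(390,192)), proj("scene",(.593,-.234,.145)),proj("scene",(.593,-.234,0)))
print("sq",atz("top",t(573,220),.098),"ang",atz("top",t(745,140),.18),"red1",atz("top",t(466,148),.145),"red2",atz("top",t(622,110),.145))
E
```

```text
clamp [0.53065358 0.04425432 0.16984091] [ 0.4 -1.4 -0.3 -2.1  0.8  2.6  0.6  1.   0.1  0.  -1.2 -1.7  0.4 -1.7]
pin [ 0.57485033 -0.06308636  0.17365311] 0.0043476732771838816 [ 0.02541751 -0.11326661]
pin [ 0.56208859 -0.00967605  0.17885252] 0.0036327547942484662 [ 0.0218671  -0.05846773]
tube (array([ 0.59428673, -0.23486069,  0.14500812]), np.float64(0.002047905388430777)) [360.40783162 213.50984169] [356.17675362 265.02707114]
sq [ 0.47784364 -0.26915911  0.098     ] ang [ 0.53005476 -0.3821145   0.18      ] red1 [ 0.52760774 -0.18425143  0.145     ] red2 [ 0.55681295 -0.30085453  0.145     ]
```

View pics/k_top.png

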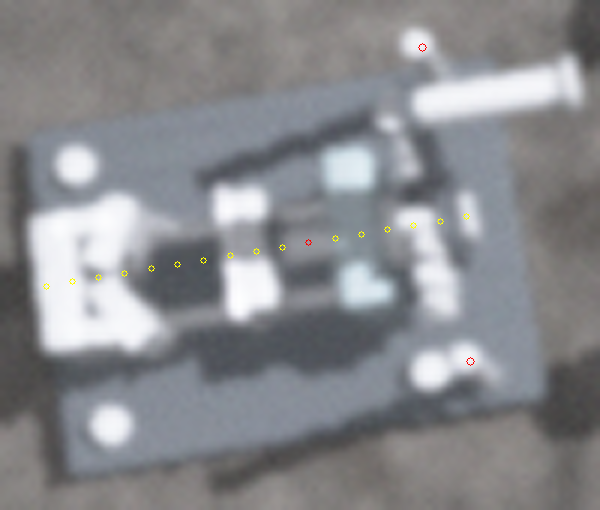

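View pics/k_scene.png

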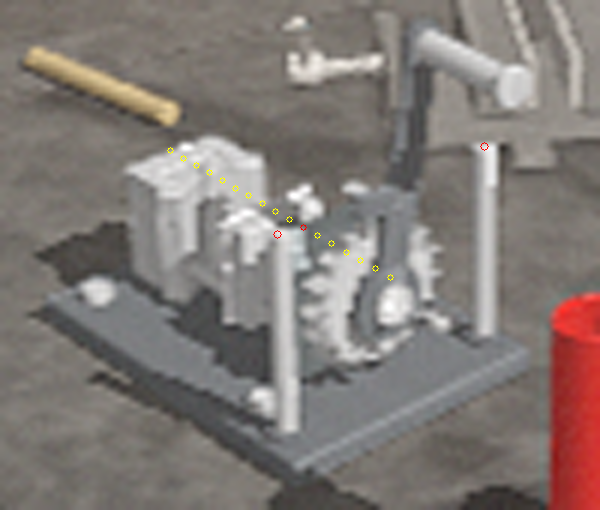

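Clamp pose is about (0.531, 0.044), yaw 0.17, and the drawn points match the posts and jaws to about 2 mm. In the top crop, the jaw face at (223,256) gives clamp y≈0.033 and the V tips are at (150,270), so the seat is at y≈0.057. Moving now.

```bash
python3 -m creep '[[0.55,-1,0.1,0,0,-1],[0.55,-1,0.1,0,0,-1],[0.55,-1,0.1,0,0,-1],[0.55,-1,0.1,0,0,-1],[0.55,-1,0.1,0,0,-1],[0.55,-1,0.1,0,0,-1],[0.55,-1,0.1,0,0,-1],[0.55,-1,0.1,0,0,-1],[0.55,-1,0,0,0,-1],[0.55,-1,0,0,0,-1],[0.55,-1,0,0,0,-1],[0.55,-1,0,0,0,-1]]' 0 60
python3 -m creep '[[0.55,-1,0,0,0,-1],[0.55,-1,0,0,0,-1],[0.55,-1,0,0,0,-1],[0.55,-1,0,0,0,-1],[0.55,-1,0,0,0,0],[0.55,-1,0,0,0,0],[0.55,-1,0,0,0,0],[0.55,-1,0,0,0,0],[0,0,0,0,0,0],[0,0,0,0,0,0]]'
```

```text
t: 1.8
position: [0.3589, 0.1907, 0.2557]
orientation: [3.141, 0.0, 2.018]
ft_force: [1.0, 0.0, -0.1]
finger_gap: 0.0857
finger_force: 0.0
t: 2.63
position: [0.4909, -0.0493, 0.2549]
orientation: [-3.141, -0.0, 1.739]
ft_force: [-0.3, 0.0, -0.2]
finger_gap: 0.0854
finger_force: 0.0
```

```bash
python3 -m creep '[[0.49,-0.89,0,0,0,0],[0.49,-0.89,0,0,0,0],[0.49,-0.89,0,0,0,0],[0.49,-0.89,0,0,0,0],[0.49,-0.89,0,0,0,0],[0.49,-0.89,0,0,0,0],[0.49,-0.86,0,0,0,0],[0,0,0,0,0,0],[0,0,0,0,0,0]]'
python3 -m creep '[[0,0,-0.9,0,0,0],[0,0,-0.9,0,0,0],[0,0,-0.9,0,0,0],[0,0,-0.9,0,0,0],[0,0,-0.9,0,0,0],[0,0,-0.8,0,0,0],[0,0,0,0,0,0],[0,0,0,0,0,0]]'
```

```text
t: 3.38
position: [0.5934, -0.2336, 0.2544]
orientation: [-3.141, -0.001, 1.741]
ft_force: [0.0, -0.0, 0.6]
finger_gap: 0.0855
finger_force: 0.0
t: 4.05
position: [0.5919, -0.2314, 0.0959]
orientation: [-3.139, -0.002, 1.744]
ft_force: [0.6, -0.7, 0.1]
finger_gap: 0.0854
finger_force: 0.0
```

```bash
python3 -m creep '[[0.06,-0.1,0,0,0,0],[0,0,0,0,0,0],[0,0,0,0,0,0]]'
python3 -m creep '[[0,0,0,0,0,0],[0,0,0,0,0,0],[0,0,0,0,0,0],[0,0,0,0,0,0],[0,0,0,0,0,0],[0,0,0,0,0,0],[0,0,0,0,0,0],[0,0,0,0,0,0],[0,0,0,0,0,0],[0,0,0,0,0,0]]' 1 50
python3 -m creep '[[0,0,0.5,0,0,0],[0,0,1,0,0,0],[0,0,1,0,0,0],[0,0,1,0,0,0],[0,0,1,0,0,0],[0,0,1,0,0,0],[0,0,1,0,0,0],[0,0,0,0,0,0],[0,0,0,0,0,0]]'
```

```text
t: 4.3
position: [0.5966, -0.2374, 0.0987]
orientation: [3.138, 0.002, 1.742]
ft_force: [-0.8, -0.3, 0.1]
finger_gap: 0.0852
finger_force: 0.0
t: 5.13
position: [0.5952, -0.2369, 0.0965]
orientation: [3.141, 0.0, 1.742]
ft_force: [-0.3, -0.6, 3.2]
finger_gap: 0.0308
finger_force: 49.6
t: 5.88
position: [0.596, -0.2372, 0.2927]
orientation: [3.139, 0.002, 1.742]
ft_force: [0.6, 0.5, -2.0]
finger_gap: 0.0308
finger_force: 49.9
```

```bash
python3 -m creep '[[-0.2,0.93,0.3,0,0,0],[-0.2,0.93,0.3,0,0,0],[-0.2,0.93,0.3,0,0,0],[-0.2,0.93,0,0,0,0],[-0.2,0.93,0,0,0,0],[-0.2,0.93,0,0,0,0],[-0.2,0.93,0,0,0,0],[-0.2,0.93,0,0,0,0],[-0.2,0.93,0,0,0,0],[-0.2,0.93,0,0,0,0],[-0.2,0.93,0,0,0,0],[-0.2,0.93,0,0,0,0]]'
python3 -m creep '[[0,0,-0.7,0,0,0],[0,0,-0.7,0,0,0],[0,0,-0.7,0,0,0],[0,0,-0.7,0,0,0],[0,0,0,0,0,0],[0,0,0,0,0,0]]'
python3 - <<'E'
from h import *
import cv2
for c in("scene","top"):cv2.imwrite(f"pics/{c}1.png",eyes.snapshot(c))
p=bot.state();T=p["position"];print(T,p["orientation"])
b=cv2.resize(cv2.imread("pics/scene1.png")[90:250,200:350],None,fx=3.4,fy=3.4,interpolation=cv2.INTER_CUBIC)
zf=T[2]-.0962
for z,col in((zf,(0,255,0)),(zf+.08,(0,255,0)),(.087,(0,0,255))):
    u=(proj("scene",(T[0],T[1],z))+.5-[200,90])*3.4; cv2.circle(b,tuple(u.astype(int)),3,col,1)
a=cv2.resize(cv2.imread("pics/top1.png")[180:270,200:310],None,fx=5,fy=5,interpolation=cv2.INTER_CUBIC)[:, :]
h=max(a.shape[0],b.shape[0]);W=a.shape[1]+b.shape[1]
o=np.zeros((h,W,3),np.uint8);o[:b.shape[0],:b.shape[1]]=b;o[:a.shape[0],b.shape[1]:]=a
print(o.shape);cv2.imwrite("pics/m1.png",b)
E
```

```text
t: 6.88
position: [0.5217, 0.0993, 0.3158]
orientation: [-3.138, -0.001, 1.742]
ft_force: [0.7, 0.3, -1.8]
finger_gap: 0.0308
finger_force: 50.0
t: 7.38
position: [0.5212, 0.098, 0.2318]
orientation: [-3.136, -0.001, 1.742]
ft_force: [-0.0, 0.3, -1.5]
finger_gap: 0.0306
finger_force: 50.1
[0.52324746 0.09793821 0.23455662] [-3.14145855e+00 -8.43941986e-05  1.74161923e+00]
(544, 1060, 3)
```

View pics/m1.png

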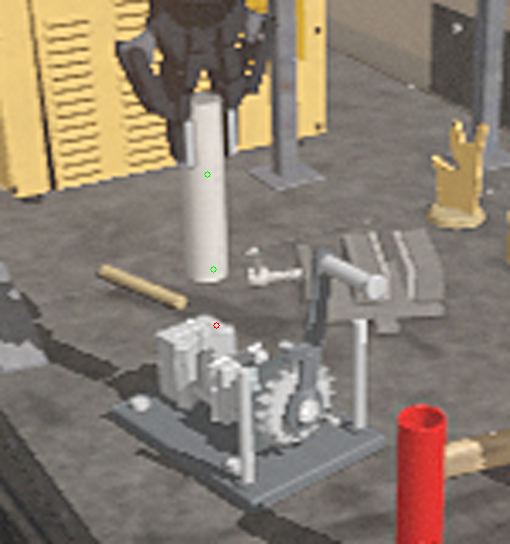

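The tube hangs upright at (205,190) with its foot at (208,275), about 2.5 mm to +y of the tool axis, above the gap between the jaws (~(205,345)). I'll shift −2.5 mm in y and lower it, feeling for contact.

```bash
python3 -m creep '[[0,-0.08,-0.7,0,0,0],[0,0,-0.7,0,0,0],[0,0,-0.3,0,0,0],[0,0,-0.2,0,0,0],[0,0,-0.2,0,0,0],[0,0,-0.2,0,0,0],[0,0,0,0,0,0]]'
python3 -m creep '[[0,0,-0.2,0,0,0],[0,0,-0.2,0,0,0],[0,0,-0.2,0,0,0],[0,0,-0.2,0,0,0],[0,0,0,0,0,0],[0,0,0,0,0,0]]'
```

```text
t: 8.07
position: [0.5231, 0.0956, 0.165]
orientation: [-3.141, -0.0, 1.742]
ft_force: [0.4, -0.4, -1.2]
finger_gap: 0.0308
finger_force: 50.1
t: 8.57
position: [0.5227, 0.0956, 0.1408]
orientation: [-3.14, -0.0, 1.742]
ft_force: [0.6, -0.1, -1.7]
finger_gap: 0.0309
finger_force: 50.1
```

```bash
python3 -m creep '[[0,0,-0.25,0,0,0],[0,0,-0.25,0,0,0],[0,0,-0.2,0,0,0],[0,0,-0.15,0,0,0],[0,0,0,0,0,0],[0,0,0,0,0,0]]'
```

```text
t: 9.07
position: [0.5228, 0.0956, 0.1153]
orientation: [-3.141, -0.0, 1.742]
ft_force: [-0.3, 0.1, -1.5]
finger_gap: 0.0308
finger_force: 50.2
```

```bash
python3 -m creep '[[0,0,-0.06,0,0,0],[0,0,-0.06,0,0,0],[0,0,0,0,0,0],[0,0,0,0,0,0]]'
```

```text
t: 9.4
position: [0.5232, 0.0956, 0.1123]
orientation: [3.141, 0.0, 1.742]
ft_force: [0.1, 0.3, -1.2]
finger_gap: 0.0308
finger_force: 50.2
```

```bash
python3 -m creep '[[0,0,-0.05,0,0,0],[0,0,-0.05,0,0,0],[0,0,0,0,0,0],[0,0,0,0,0,0]]'
```

```text
t: 9.73
position: [0.5236, 0.0956, 0.1105]
orientation: [3.14, 0.0, 1.742]
ft_force: [-0.9, -0.5, 6.7]
finger_gap: 0.0311
finger_force: 50.9
```

```bash
python3 -m creep '[[0,0,0,0,0,0],[0,0,0,0,0,0],[0,0,0,0,0,0],[0,0,0,0,0,0],[0,0,0,0,0,0],[0,0,0,0,0,0]]' 0
python3 -m creep '[[0,0,1,0,0,0],[0,0,1,0,0,0],[0,0,1,0,0,0],[0,0,1,0,0,0],[-0.6,0.6,0.6,0,0,0],[-0.8,0.8,0,0,0,0],[-0.8,0.8,0,0,0,0],[-0.8,0.8,0,0,0,0],[0,0,0,0,0,0],[0,0,0,0,0,0]]'
python3 - <<'E'
from h import *
import cv2
for c in("scene","top"):cv2.imwrite(f"pics/{c}2.png",eyes.snapshot(c))
b=cv2.resize(cv2.imread("pics/scene2.png")[120:250,220:330],None,fx=3.6,fy=3.6,interpolation=cv2.INTER_CUBIC)
a=cv2.resize(cv2.imread("pics/top2.png")[180:270,205:315],None,fx=3.6,fy=3.6,interpolation=cv2.INTER_CUBIC)
o=np.zeros((max(a.shape[0],b.shape[0]),a.shape[1]+b.shape[1],3),np.uint8);o[:b.shape[0],:b.shape[1]]=b;o[:a.shape[0],b.shape[1]:]=a
cv2.imwrite("pics/m2.png",o)
for c in P:print([(d['pixel'],round(d['conf'],2)) for d in recognise("lever_grip",c)])
E
```

```text
t: 10.23
position: [0.5232, 0.0956, 0.1091]
orientation: [-3.142, 0.0, 1.742]
ft_force: [-1.1, -0.3, 0.2]
finger_gap: 0.0851
finger_force: 0.0
t: 11.07
position: [0.4321, 0.1866, 0.2476]
orientation: [3.141, 0.0, 1.745]
ft_force: [-0.1, 0.7, -0.3]
finger_gap: 0.0857
finger_force: 0.0
[([293.2, 188.3], 0.9)]
[([285.9, 203.5], 0.71)]
```

View pics/m2.png

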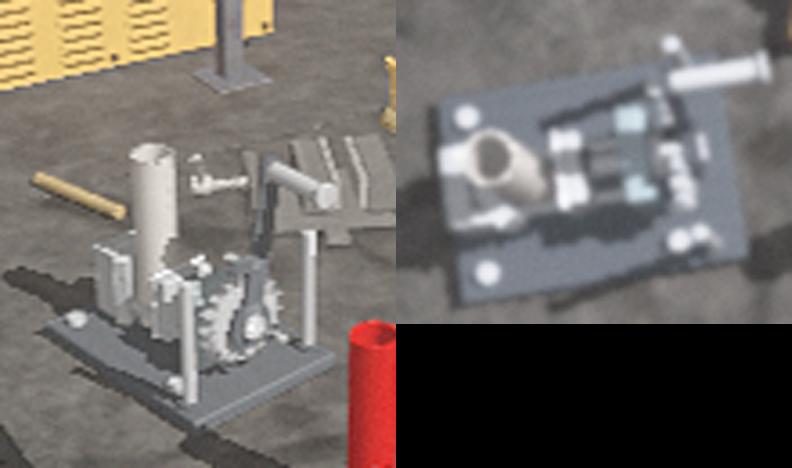

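The tube stands upright between the jaws (scene part (153,230), top part ring (492,158)), and the lever is unchanged with its pin at top part (720,75). Now to the lever pin.

```bash
python3 -m creep '[[0.57,-0.93,0,0,0,0],[0.57,-0.93,0,0,0,0],[0.57,-0.93,0,0,0,0],[0.57,-0.93,0,0,0,0],[0.57,-0.93,0,0,0,0],[0.57,-0.93,0,0,0,0],[0.57,-0.93,0,0,0,0],[0.57,-0.93,0,0,0,0],[0,0,0,0,0,0],[0,0,0,0,0,0]]'
python3 - <<'E'
from h import *
print(atz("top",(231.7,223.9),.159), bot.state()["position"])
q=[.5307,.0443,.17];y=.0575
print("seat",q[0]-np.sin(.17)*y,q[1]+np.cos(.17)*y)
E
```

```text
t: 12.1
position: [0.5708, -0.0405, 0.2461]
orientation: [-3.14, -0.0, 1.737]
ft_force: [0.1, 0.4, 0.3]
finger_gap: 0.0855
finger_force: 0.0
[0.52226415 0.09586851 0.159     ] [ 0.57080493 -0.04046784  0.24606728]
seat 0.5209720149286476 0.10097112409729975
```

```bash
python3 -m creep '[[-0.06,0.1,-0.7,0,0,0],[0,0,-0.7,0,0,0],[0,0,-0.6,0,0,0],[0,0,-0.5,0,0,0],[0,0,-0.4,0,0,0],[0,0,0,0,0,0],[0,0,0,0,0,0]]'
python3 -m creep '[[0,0,0,0,0,0],[0,0,0,0,0,0],[0,0,0,0,0,0],[0,0,0,0,0,0],[0,0,0,0,0,0],[0,0,0,0,0,0],[0,0,0,0,0,0],[0,0,0,0,0,0],[0,0,0,0,0,0],[0,0,0,0,0,0],[0,0,0,0,0,0],[0,0,0,0,0,0]]' 1 25
```

```text
t: 12.68
position: [0.5673, -0.0341, 0.1598]
orientation: [-3.14, -0.001, 1.742]
ft_force: [0.4, 0.7, -0.2]
finger_gap: 0.0857
finger_force: 0.0
t: 13.68
position: [0.5685, -0.0346, 0.1606]
orientation: [3.141, 0.0, 1.742]
ft_force: [0.5, -0.4, 5.4]
finger_gap: 0.0129
finger_force: 25.1
```

```bash
python3 -m creep '[[-0.39,-0.066,0.06,0,0,0],[-0.39,-0.067,0.02,0,0,0],[-0.39,-0.067,-0.02,0,0,0],[-0.39,-0.066,-0.06,0,0,0],[0,0,0,0,0,0]]'
python3 -m creep '[[-0.385,-0.066,-0.1,0,0,0],[-0.37,-0.063,-0.14,0,0,0],[-0.355,-0.06,-0.17,0,0,0],[-0.3,-0.05,-0.18,0,0,0],[0,0,0,0,0,0]]'
```

```text
t: 14.1
position: [0.5203, -0.0431, 0.1607]
orientation: [3.141, 0.001, 1.741]
ft_force: [-0.3, -1.9, 6.0]
finger_gap: 0.0129
finger_force: 25.1
t: 14.52
position: [0.4779, -0.0505, 0.1418]
orientation: [-3.14, 0.001, 1.741]
ft_force: [0.7, -3.3, 0.8]
finger_gap: 0.0134
finger_force: 25.1
```

```bash
python3 -m creep '[[0.3,0.05,0.18,0,0,0],[0.355,0.06,0.17,0,0,0],[0.37,0.063,0.14,0,0,0],[0.385,0.066,0.1,0,0,0],[0.39,0.066,0.06,0,0,0],[0.39,0.067,0.02,0,0,0],[0,0,0,0,0,0]]'
python3 -m creep '[[0.39,0.067,-0.02,0,0,0],[0.39,0.066,-0.06,0,0,0],[0.385,0.066,-0.1,0,0,0],[0.37,0.063,-0.14,0,0,0],[0.355,0.06,-0.17,0,0,0],[0.3,0.05,-0.18,0,0,0],[0,0,0,0,0,0]]'
```

```text
t: 15.1
position: [0.5449, -0.0386, 0.1626]
orientation: [-3.139, 0.0, 1.742]
ft_force: [-2.8, -1.4, 7.4]
finger_gap: 0.013
finger_force: 26.8
t: 15.68
position: [0.6107, -0.027, 0.141]
orientation: [-3.139, -0.001, 1.742]
ft_force: [-2.2, 0.3, 2.0]
finger_gap: 0.0132
finger_force: 27.9
```

```bash
python3 -m creep '[[-0.3,-0.05,0.18,0,0,0],[-0.355,-0.06,0.17,0,0,0],[-0.37,-0.063,0.14,0,0,0],[-0.385,-0.066,0.1,0,0,0],[-0.39,-0.066,0.06,0,0,0],[-0.39,-0.067,0.02,0,0,0],[-0.39,-0.067,-0.02,0,0,0],[-0.39,-0.066,-0.06,0,0,0],[-0.385,-0.066,-0.1,0,0,0],[-0.37,-0.063,-0.14,0,0,0],[-0.355,-0.06,-0.17,0,0,0],[-0.3,-0.05,-0.18,0,0,0]]'
python3 -m creep '[[0.3,0.05,0.18,0,0,0],[0.355,0.06,0.17,0,0,0],[0.37,0.063,0.14,0,0,0],[0.385,0.066,0.1,0,0,0],[0.39,0.066,0.06,0,0,0],[0,0,0,0,0,0]]'
python3 -m creep '[[0.39,0.067,0.02,0,0,0],[0.39,0.067,-0.02,0,0,0],[0,0,0,0,0,0]]'
```

```text
t: 16.68
position: [0.4788, -0.0502, 0.1444]
orientation: [3.137, 0.002, 1.741]
ft_force: [1.2, -1.3, 1.1]
finger_gap: 0.0129
finger_force: 24.6
t: 17.18
position: [0.5317, -0.0407, 0.1643]
orientation: [-3.141, 0.001, 1.741]
ft_force: [-3.9, -0.6, 8.3]
finger_gap: 0.0128
finger_force: 27.5
t: 17.43
position: [0.5553, -0.0366, 0.1636]
orientation: [-3.141, 0.0, 1.742]
ft_force: [-3.2, 0.3, 6.8]
finger_gap: 0.0126
finger_force: 28.1
```

```bash
python3 -m creep '[[0.39,0.066,-0.06,0,0,0],[0.385,0.066,-0.1,0,0,0],[0,0,0,0,0,0]]'
python3 -m creep '[[0.37,0.063,-0.14,0,0,0],[0,0,0,0,0,0]]'
python3 -m creep '[[0.355,0.06,-0.17,0,0,0],[0.3,0.05,-0.18,0,0,0],[0,0,0,0,0,0]]'
```

```text
t: 17.68
position: [0.5787, -0.0325, 0.1582]
orientation: [-3.141, -0.0, 1.742]
ft_force: [-1.4, 1.1, 4.7]
finger_gap: 0.013
finger_force: 28.7
t: 17.85
position: [0.5899, -0.0305, 0.1538]
orientation: [3.141, -0.0, 1.742]
ft_force: [-2.4, 1.7, 2.9]
finger_gap: 0.0128
finger_force: 28.9
t: 18.1
position: [0.61, -0.027, 0.1426]
orientation: [3.141, -0.001, 1.742]
ft_force: [-2.4, 1.8, 2.2]
finger_gap: 0.0131
finger_force: 29.5
```

```bash
python3 -m creep '[[-0.3,-0.05,0.18,0,0,0],[-0.355,-0.06,0.17,0,0,0],[-0.37,-0.063,0.14,0,0,0],[-0.385,-0.066,0.1,0,0,0],[-0.39,-0.066,0.06,0,0,0],[-0.39,-0.067,0.02,0,0,0],[-0.39,-0.067,-0.02,0,0,0],[-0.39,-0.066,-0.06,0,0,0],[-0.385,-0.066,-0.1,0,0,0],[-0.37,-0.063,-0.14,0,0,0],[-0.355,-0.06,-0.17,0,0,0],[-0.3,-0.05,-0.18,0,0,0]]'
python3 -m creep '[[0.3,0.05,0.18,0,0,0],[0.355,0.06,0.17,0,0,0],[0.37,0.063,0.14,0,0,0],[0,0,0,0,0,0]]'
python3 -m creep '[[0.385,0.066,0.1,0,0,0],[0,0,0,0,0,0]]'
python3 -m creep '[[0.39,0.066,0.06,0,0,0],[0,0,0,0,0,0]]'
```

```text
t: 19.1
position: [0.4782, -0.0506, 0.1441]
orientation: [3.138, 0.002, 1.741]
ft_force: [2.6, 1.5, 2.1]
finger_gap: 0.0129
finger_force: 26.1
t: 19.43
position: [0.5069, -0.0454, 0.1593]
orientation: [-3.138, 0.002, 1.741]
ft_force: [-8.6, -1.1, 12.8]
finger_gap: 0.0127
finger_force: 27.4
t: 19.6
position: [0.5187, -0.0434, 0.1622]
orientation: [-3.139, 0.002, 1.741]
ft_force: [-7.7, 0.8, 11.1]
finger_gap: 0.0127
finger_force: 27.7
t: 19.77
position: [0.5306, -0.0413, 0.1639]
orientation: [-3.139, 0.001, 1.741]
ft_force: [-6.2, 0.3, 10.8]
finger_gap: 0.013
finger_force: 28.0
```

```bash
python3 -m creep '[[0.2,0.034,0.02,0,0,0],[0,0,0,0,0,0]]'
python3 -m creep '[[0.2,0.034,0.005,0,0,0],[0,0,0,0,0,0]]'
```

```text
t: 19.93
position: [0.5359, -0.0403, 0.1642]
orientation: [-3.138, 0.001, 1.741]
ft_force: [-5.9, 1.4, 9.2]
finger_gap: 0.013
finger_force: 28.0
t: 20.1
position: [0.5418, -0.0393, 0.1642]
orientation: [-3.138, 0.001, 1.741]
ft_force: [-5.2, 1.0, 7.8]
finger_gap: 0.0132
finger_force: 28.2
```

```bash
python3 -m creep '[[0.2,0.034,-0.005,0,0,0],[0,0,0,0,0,0]]'
python3 -m creep '[[0.2,0.034,-0.01,0,0,0],[0,0,0,0,0,0]]'
```

```text
t: 20.27
position: [0.5476, -0.0383, 0.1641]
orientation: [-3.138, 0.001, 1.741]
ft_force: [-7.1, 0.1, 7.9]
finger_gap: 0.0125
finger_force: 28.4
t: 20.43
position: [0.5534, -0.0372, 0.1636]
orientation: [-3.137, 0.001, 1.741]
ft_force: [-7.2, 0.1, 6.9]
finger_gap: 0.0128
finger_force: 28.5
```

```bash
python3 -m creep '[[0.2,0.034,-0.03,0,0,0],[0,0,0,0,0,0]]'
python3 -m creep '[[0.2,0.034,-0.04,0,0,0],[0,0,0,0,0,0]]'
```

```text
t: 20.6
position: [0.5594, -0.0362, 0.1627]
orientation: [-3.137, 0.001, 1.741]
ft_force: [-6.3, 0.3, 6.8]
finger_gap: 0.0127
finger_force: 28.7
t: 20.77
position: [0.5653, -0.0352, 0.1617]
orientation: [-3.137, 0.001, 1.741]
ft_force: [-6.6, 0.7, 8.5]
finger_gap: 0.0128
finger_force: 29.0
```

```bash
python3 -m creep '[[0.2,0.034,-0.045,0,0,0],[0,0,0,0,0,0]]'
python3 -m creep '[[0,0,0,0,0,0],[0,0,0,0,0,0]]'
```

```text
t: 20.93
position: [0.5711, -0.0341, 0.1601]
orientation: [-3.137, 0.001, 1.741]
ft_force: [-6.7, 0.5, 7.1]
finger_gap: 0.0132
finger_force: 29.2
t: 21.1
position: [0.571, -0.0342, 0.1602]
orientation: [-3.137, 0.001, 1.741]
ft_force: [-7.1, -0.6, 6.5]
finger_gap: 0.0128
finger_force: 29.1
```

```bash
python3 -m creep '[[0.19,0.032,-0.05,0,0,0],[0,0,0,0,0,0]]'
python3 -m creep '[[0,0,0,0,0,0],[0,0,0,0,0,0]]'
```

```text
t: 21.27
position: [0.5764, -0.0332, 0.1587]
orientation: [-3.136, 0.001, 1.741]
ft_force: [-8.7, -0.2, 7.9]
finger_gap: 0.013
finger_force: 29.4
t: 21.43
position: [0.5763, -0.0332, 0.1587]
orientation: [-3.136, 0.001, 1.741]
ft_force: [-8.7, 1.0, 7.4]
finger_gap: 0.0132
finger_force: 29.3
```

Firm at roughly 10 N. Let go and retreat straight up.

```bash
python3 -m creep '[[0,0,0,0,0,0],[0,0,0,0,0,0],[0,0,0,0,0,0],[0,0,0,0,0,0],[0,0,0,0,0,0],[0,0,0,0,0,0]]' 0
python3 -m creep '[[0,0,0.5,0,0,0],[0,0,0.8,0,0,0],[0,0,0.8,0,0,0],[0,0,0.8,0,0,0],[0,-0.8,0,0,0,0],[0,-0.8,0,0,0,0],[0,-0.8,0,0,0,0],[0,-0.8,0,0,0,0],[0,0,0,0,0,0],[0,0,0,0,0,0]]'
python3 - <<'E'
from h import *
import cv2
for c in("scene","top"):cv2.imwrite(f"pics/{c}3.png",eyes.snapshot(c))
b=cv2.resize(cv2.imread("pics/scene3.png")[130:330,220:420],None,fx=2,fy=2,interpolation=cv2.INTER_CUBIC)
a=cv2.resize(cv2.imread("pics/top3.png")[180:270,205:315],None,fx=3.6,fy=3.6,interpolation=cv2.INTER_CUBIC)
o=np.zeros((max(a.shape[0],b.shape[0]),a.shape[1]+b.shape[1],3),np.uint8);o[:b.shape[0],:b.shape[1]]=b;o[:a.shape[0],b.shape[1]:]=a
cv2.imwrite("pics/m3.png",o)
E
```

```text
t: 21.93
position: [0.5808, -0.0327, 0.1574]
orientation: [3.141, 0.0, 1.742]
ft_force: [-0.3, 0.1, 0.3]
finger_gap: 0.0832
finger_force: 0.0
t: 22.77
position: [0.5807, -0.1296, 0.244]
orientation: [-3.141, -0.0, 1.74]
ft_force: [-0.9, 0.2, 0.3]
finger_gap: 0.0855
finger_force: 0.0
```

View pics/m3.png

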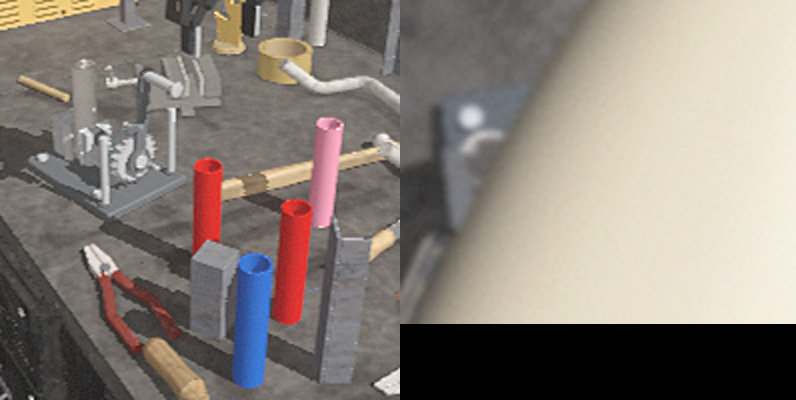

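The tube stands upright in the V (left part (84,110)), and the square bar (212,290) and the angle iron (345,305) still stand. The 10 N at the grip corresponds to roughly 150–190 N at the jaw, so I'm handing in.

```bash
python3 -c "
from rig import bot
print(bot.finish_job())"
```

```text
the job is handed in; nothing more can be done
None
```

The job is handed in: the tube stands upright in the V, clamped at about 10 N on the lever (roughly 150–190 N at the jaw by calculation, not measured). The lever is released and the square bar and angle iron are still standing; no verdict came back on hand-in.

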